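# Clear away the oils and offer the massage ball on its dish

## Task

Clear up after the face massage: stand the red-capped and the blue-capped roll-on oil bottles upright in the organiser slots lined in their own colours. Then offer the guest the stone ball: take the wooden dish by its handle, lift it straight up off its mat, and only then turn it a quarter turn on the spot over the mat, so that the handle points away from the small standing mirror where the guest sits, keeping the dish level and the ball untouched in the middle of its hollow. The program finishes while still holding the dish there, level and still, about a hand's breadth above the mat; leave everything else as it stands.

Things in the scene. Friction and masses are not known exactly. Their poses are not given: they have to be found in the camera images.
- bottle_red: Roll-on oil bottle with a RED cap: upright cylinder 22 mm in diameter and 90 mm tall over all (amber glass below, the cap is the top 31 mm, same diameter), about 35 g, standing loose on the shelf top on the robot's right. Origin: centre of its underside; z up along the bottle.
- bottle_blue: The same bottle with a BLUE cap, standing on the robot's right, 80 to 210 mm from the red one. Origin: centre of its underside; z up along the bottle.
- organiser: Clear plastic cosmetic organiser, 130 (its x) by 200 (its y) by 45 mm tall, walls and floor 3 mm, open on top, fixed on the robot's left. On its -x side (nearer the robot) three slots in a row along y, each about 68 x 62 mm: one lined red, one lined blue, one unlined with the nail clipper case, in any order. Behind (+x) a long trough with the comb. Origin: centre of its underside.
- liner_red: RED plastic liner filling one organiser slot, open on top: 64 (its x) by 58 mm (its y) outside, 45 mm tall (rim 48 mm above the shelf top), walls 1.5 mm, floor 2 mm. Origin: centre of its underside, 3 mm above the shelf top; a bottle in it stands 2 mm above this origin and 47 mm out of the rim. Axes as the organiser's.
- liner_blue: BLUE plastic liner of the same size in another slot. Origin: centre of its underside, 3 mm above the shelf top.
- clipper_case: Flat steel nail clipper case 30 x 54 x 13 mm lying loose in the unlined slot; leave alone. Origin: centre of its underside.
- comb: Wooden comb 35 x 150 x 7 mm lying loose in the organiser's long trough; leave alone. Origin: centre of its underside.
- mat: Square woven mat with a green border, 130 x 130 x 6 mm, fixed in front of the robot; the dish stands on its middle, squarely, within 3 degrees. Origin: centre of its underside. Its -x points the way the dish's handle points at the start (roughly towards the robot); its y is square to that.
- dish: Round dark wooden dish, 111 mm across, rim 21 mm high, loose on the mat, about 120 g. Its shallow hollow is lowest (7 mm up) in the middle and steepens outwards, 5 to 24 degrees, so the ball runs back by itself. A level handle sticks out along -x to 122 mm from the centre: 22 mm wide (y), 14 mm thick, 15 to 29 mm above the underside. Origin: centre of the underside, 6 mm above the shelf top; z up.
- dish_grip (a point): Point in the middle of the dish's handle, 88 mm out from the dish's centre along -x and 22 mm above the dish's underside (28 mm above the shelf top at the start): the place to grip, clear of the mat's edge, with the fingers closing across the handle (along the dish's y).
- ball_center (a point): Centre of the loose white stone ball, 30 mm in diameter, 38 g, lying in the middle of the dish's hollow; its centre is then 22 mm above the dish's underside.
- mirror: Small standing mirror, round, white plastic: frame 130 mm in diameter, foot 90 mm in diameter, 170 mm tall; loose, at the left end or at the right end of the work area (the blue vase is at the other end). It marks the side where the guest sits. Origin: centre of its underside; the glass faces its -x.
- vase: Blue ceramic vase with white flowers, 84 mm at its widest, 140 mm tall without and 220 mm with the flowers, at the end without the mirror; leave alone. Origin: centre of its underside.
- cup: Aluminium cup 68 mm at the mouth, 85 mm tall, standing loose at the far right of the dish; leave alone. Origin: centre of its underside.
Mind the look-alikes: they are no part of the job. What is shaped like the bottle_red but green or yellow is not meant.

How it is judged:
On the way, in this order (a step that is already met when the one before it is completed fails the run):
1. both bottles stand upright in the slots lined in their own colours, let go (horizontal distance between bottle_red and liner_red below 0.03 m and z of bottle_red in the frame of liner_red below 0.008 m and angle between each of bottle_red, bottle_blue's own z axis and vertical below 0.2 rad and contact force between the fingers and bottle_red below 0.1 N and linear speed of each of bottle_red, bottle_blue below 0.03 m/s and horizontal distance between bottle_blue and liner_blue below 0.03 m and z of bottle_blue in the frame of liner_blue below 0.008 m and contact force between the fingers and bottle_blue below 0.1 N), for 0.2 s.
2. the dish is held at least 25 mm clear of the mat, level and not yet turned (z of dish in the frame of mat above 0.031 m and angle between the x axis of dish and the x axis of mat, either way round below 0.35 rad and angle between dish's own z axis and vertical below 0.14 rad and contact force between the fingers and dish above 1 N), for 0.1 s.
At the end, for the whole second after the job is handed in: Bottles upright, let go, each in its own colour's liner. Dish held by its handle, by the gripper alone, underside 50 to 160 mm over the mat, centre within 40 mm of the mat's, level within 6 degrees, at rest, turned 90 +/- 10 degrees, handle away from the mirror; ball within 12 mm of its middle (all of step 1 and z of dish in the frame of mat between 0.056 and 0.166 m and horizontal distance between dish and mat below 0.04 m and angle between the x axis of dish and the y axis of mat, either way round below 0.17 rad and x of mirror in the frame of dish above 0.2 m and angle between dish's own z axis and vertical below 0.1 rad and linear speed of dish below 0.02 m/s and angular speed of dish below 0.1 rad/s and horizontal distance between ball_center and dish below 0.012 m and z of ball_center in the frame of dish below 0.03 m and contact force between the fingers and dish above 1 N and distance between the grasp point and dish_grip below 0.05 m and contact force between dish and mat below 0.05 N and contact force between dish and organiser below 0.05 N and contact force between dish and cup below 0.05 N and contact force between dish and vase below 0.05 N and contact force between dish and mirror below 0.05 N and contact force between dish and bottle_red below 0.05 N and contact force between dish and bottle_blue below 0.05 N); the arm keeps its last pose, push and grip.
It fails at once if the ball rolls more than 25 mm away from the middle of the dish (horizontal distance between ball_center and dish above 0.025 m).
It fails at once if the robot touches the ball (contact force between any of the fingers, the arm and ball above 0.1 N).
It fails at once if the dish is tipped more than 11 degrees (angle between dish's own z axis and vertical above 0.2 rad).
It fails at once if a bottle is knocked over (angle between any of bottle_red, bottle_blue's own z axis and vertical above 0.7 rad).
It fails at once if the mirror, vase, cup, comb or clipper case is moved more than 20 mm (distance of any of mirror, vase, cup, comb, clipper_case from where it was at the start of the episode above 0.02 m).
It also fails if it takes over 72 s, if anything falls off the work surface, if the arm or the gripper's body presses on something with over 40 N, if the wrist force passes 120 N, or if a joint passes its speed limit or range.

## Robot

A 6-joint arm with a two-finger parallel gripper is mounted at the origin on the work surface. World frame = base frame: x ahead of the robot, y to its left, z up, the work surface at z = 0. Lengths are in m, angles in rad, forces in N, time in s.
With the tool pointing down it reaches from about 0.2 to 0.875 m from the base axis. Payload 3.4 kg.
Tool frame: the origin (TCP) lies between the finger pads; the fingertips stand 25 mm ahead of it and the grasp point (between the pads) lies 6 mm ahead of it (r.nose_length is the z of the fingertips in the tool frame, in m); z points along the fingers, y is the line along which they close (so a half turn about z gives the same grasp; the last joint's range is limited). The gripper opens to 94 mm and grips with 3 to 60 N. Pads are 16 mm wide; open, the fingers measure 119 mm over their backs; the gripper's body (75 mm by 177 mm) begins 78 mm behind the grasp point.
Start: joints at [-1.332, 0.276, 1.505, -0, 1.361, -0.121], TCP at [0.202, -0.538, 0.23] pointing down, gripper open.
Joint ranges: [-2.89, 2.89], [-0.75, 2.08], [0.22, 2.7], [-1.18, 4.32], [0.11, 2.71], [-2.7, 2.7]. Speed limits (rad/s): [2.57, 2.57, 3.14, 3.14, 3.14, 3.14].

## Interface

Orientations are given as a unit quaternion [w, x, y, z].
In Python, from plant import r, gripper_to, inverse_kinematics, vision, models, telemetry gives the robot as it stands. Calls block until the motion is done:
- r.move_to(position, orientation): joint-space move of the TCP to a pose.
- r.move_l(position, rot=None, vel=0.15, guard=None): straight line of the TCP; rot=None keeps the orientation; vel is the mean speed in m/s. With guard (N) it stops when the force on the tool has changed by that much, and returns True; else False.
- r.movej(angles): joint-space move.
- gripper_to(opening, f_grip=None): finger opening in m; f_grip is the grip in N (None keeps the last); returns when the fingers have stopped.
- r.hold(seconds).
- inverse_kinematics(position, orientation): joint angles nearest the present ones, or None.
- vision.snapshot(name): name is "scene" or "top"; returns the picture (480x640x3 uint8, red, green, blue); there is no depth.
- vision.get_calibration(name): a dict with "fx", "fy", "cx", "cy" (pixels), "position" and "orientation" of the camera in the world. Camera axes: x right, y down, z forward; pixel columns grow to the right and rows downward; lengths in m; the calibration is good to about 2 mm. A picture is of the moment at which its call begins. get_calibration takes no time and is no camera call.
A pose or a line that the arm cannot do raises r.PlanningError and nothing moves.
- r.sign_off(): hands the job in; it is judged then, once.
Trained networks look in the newest picture that a camera, given by its name, has taken for a name from the list of things; names that differ only in an ending like _2 or _b are one class to them, and where a whole thing is asked for, a point or a joint stands for the part that bears it (a point fixed in the world has none). Each returns a list of dicts, best first, with "score" (0 to 1); they miss things now and then, are a little off and sometimes report something else, mostly with a low value. They report only what shows in the picture. A call takes as long as a camera call. They do not tell look-alikes from the thing itself.
- models.boxes_of(thing, camera): "at" ([x, y, z] in m, in world coordinates, good to about 4 mm: the middle of the surface that is visible of it).
- models.regions_of(thing, camera): "pixels" (480x640 bool, what is visible of it).
- models.mark_of(thing, camera): "at" ([x, y, z] in m, in world coordinates, good to about 4 mm: a listed point, or the origin of a listed thing).
Readings, each from a call of its own:
- telemetry.current_t(): time.
- telemetry.current_joints(): joint angles.
- telemetry.current_dq(): joint speeds.
- telemetry.current_joint_efforts(): joint torques, N m.
- telemetry.current_ee_pos(): TCP position.
- telemetry.current_tool_rot(): TCP orientation.
- telemetry.current_wrist_force(): force on the tool from outside, world axes, zero at the start.
- telemetry.current_torque(): the same for the moment, N m.
- telemetry.current_opening(): finger opening in m.
- telemetry.current_finger_force(): force on a finger pad.
Only numpy, scipy, OpenCV 4.12 (cv2) and the standard library are available. Lean on these libraries where they do the work, as an engineer would, in place of code of your own. Each camera call takes 0.05 s, during which the arm holds its last target. There are 200 camera calls.

## Working session

There is one attempt and no reset: what is moved stays moved. The work goes in short steps, each a Python script; the robot and the scene stay as the last script left them, time stands still between calls to the robot, and variables do not carry over. Pictures are saved under pics/ and viewed, at most 10 in all, crops included, and the job is handed in when it is done.

```bash
mkdir -p pics; python3 - <<'E'
from plant import r,vision,models,telemetry
import cv2,numpy as np
ims=[]
for c in("scene","top"):
    im=vision.snapshot(c); cv2.imwrite(f"pics/{c}0.png",im[...,::-1])
    k=vision.get_calibration(c);print(c,{a:np.round(b,3) for a,b in k.items()})
    for t in ["bottle_red","bottle_blue","liner_red","liner_blue","organiser","mat","dish","dish_grip","ball_center","mirror","vase","cup"]:
        print(t,[(np.round(d["at"],3).tolist(),round(d["score"],2)) for d in models.mark_of(t,c)][:4])
print(telemetry.current_t(),telemetry.current_tool_rot())
E
```

```text
scene {'fx': np.float64(545.247), 'fy': np.float64(545.247), 'cx': np.float64(322.61), 'cy': np.float64(244.01), 'position': array([ 1.336, -0.591,  1.241]), 'orientation': array([-0.303,  0.85 ,  0.406, -0.142])}
bottle_red [([0.527, -0.297, 0.003], 0.68), ([0.468, -0.306, 0.0], 0.64), ([0.416, -0.322, 0.001], 0.61)]
bottle_blue [([0.502, 0.599, 0.001], 0.64), ([0.619, -0.218, -0.005], 0.62)]
liner_red [([0.514, 0.291, 0.001], 0.86)]
liner_blue [([0.523, 0.347, 0.003], 0.75), ([0.522, -0.611, -0.001], 0.69), ([0.566, -0.04, 0.026], 0.45)]
organiser [([0.554, 0.348, 0.001], 0.63), ([0.535, 0.418, 0.001], 0.17)]
mat [([0.567, -0.038, 0.0], 0.65), ([0.732, -0.247, 0.001], 0.53)]
dish [([0.566, -0.04, 0.007], 0.77)]
dish_grip [([0.481, -0.042, 0.028], 0.73)]
ball_center [([0.551, 0.349, 0.0], 0.67), ([0.566, -0.041, 0.024], 0.51)]
mirror [([0.522, -0.611, -0.0], 0.77)]
vase [([0.504, 0.599, -0.002], 0.56)]
cup [([0.503, 0.598, -0.0], 0.72), ([0.731, -0.245, 0.003], 0.62)]
top {'fx': np.float64(471.751), 'fy': np.float64(471.751), 'cx': np.float64(325.965), 'cy': np.float64(232.418), 'position': array([0.496, 0.024, 1.313]), 'orientation': array([ 0.024, -0.703,  0.71 , -0.029])}
bottle_red [([0.472, -0.309, 0.001], 0.67), ([0.53, -0.299, -0.006], 0.67), ([0.415, -0.322, -0.001], 0.46)]
bottle_blue [([0.626, -0.222, 0.0], 0.4)]
liner_red [([0.507, 0.29, 0.002], 0.79)]
liner_blue [([0.522, 0.351, 0.003], 0.7)]
organiser [([0.547, 0.348, -0.003], 0.9)]
mat [([0.471, -0.31, -0.004], 0.72), ([0.73, -0.245, -0.002], 0.54)]
dish [([0.573, -0.041, 0.009], 0.66)]
dish_grip [([0.482, -0.042, 0.029], 0.85)]
ball_center [([0.57, -0.043, 0.033], 0.43)]
mirror [([0.522, -0.612, -0.0], 0.59)]
vase [([0.509, 0.599, 0.0], 0.74)]
cup [([0.73, -0.244, -0.002], 0.59)]
1.3 [4.39052780e-05 9.83861923e-01 1.78929356e-01 9.77536106e-06]
```

View pics/scene0.png

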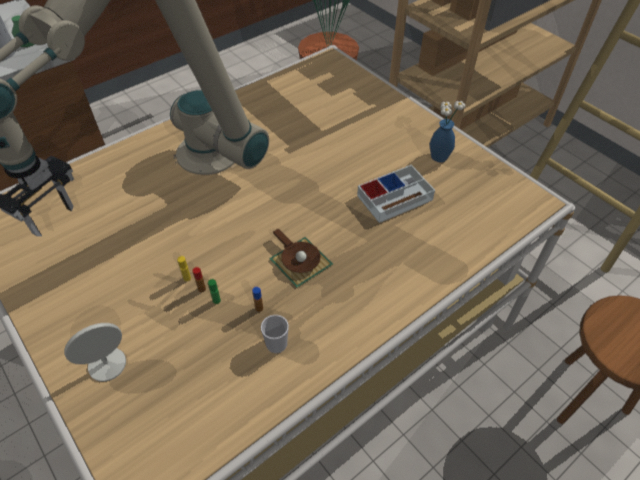

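View pics/top0.png

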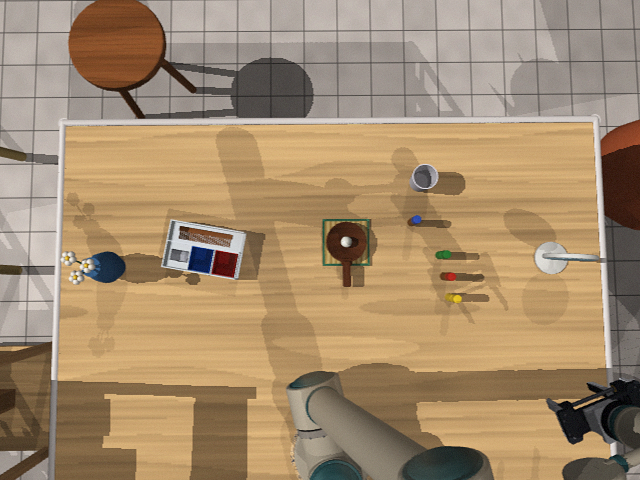

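The scene view shows, in row order, yellow (183,268), red (199,280) and green (214,292) bottles. The blue bottle is at (258,300) and the mirror is on the right at (100,350). In the top view the liners are red (226,264) and blue (201,260), and the dish is at (347,243) with its handle towards the robot. Because the mirror is at −y, the handle must end up pointing to +y.

```bash
cat > h.py <<'E'
import numpy as np,cv2
from scipy.spatial.transform import Rotation as Ro
from plant import r,gripper_to,inverse_kinematics,vision,models,telemetry
def q(a): return [0,np.cos(a/2),np.sin(a/2),0]
def px2w(cam,uv,z):
    k=vision.get_calibration(cam);w,x,y,zz=k["orientation"]
    d=Ro.from_quat([x,y,zz,w]).apply([(uv[0]-k["cx"])/k["fx"],(uv[1]-k["cy"])/k["fy"],1])
    p=np.array(k["position"]);return p+d*(z-p[2])/d[2]
def blobs(im,col,minA=15):
    R,G,B=[im[...,i].astype(int) for i in range(3)]
    m={"red":(R>90)&(G<60)&(B<60)&(R>2.5*G),"blue":(B>90)&(B>1.8*R)&(B>1.5*G)}[col].astype(np.uint8)
    n,l,s,c=cv2.connectedComponentsWithStats(m)
    return [(int(s[i,4]),c[i],cv2.minAreaRect(np.argwhere(l==i)[:,::-1].astype(np.float32))) for i in range(1,n) if s[i,4]>minA]
E
python3 - <<'E'
from h import *
im=cv2.imread("pics/top0.png")[...,::-1]
for c in("red","blue"):
    for A,ce,rc in blobs(im,c): print(c,A,ce.round(),"z.085",px2w("top",ce,.085)[:2].round(3),"z.04",px2w("top",ce,.04)[:2].round(3),np.round(rc[2]),np.round(rc[1]))
vision.snapshot("top")
m=models.regions_of("dish","top")[0]["pixels"]
P=np.array([px2w("top",(u,v),.03)[:2] for v,u in np.argwhere(m)])
h=P[(P[:,0]<.505)&(P[:,0]>.455)]
f=np.polyfit(h[:,0],h[:,1],1);print("handle slope deg",np.degrees(np.arctan(f[0])),"y at .482",np.polyval(f,.482),"xmin",P[:,0].min(),"disc far",P[:,0].max(),P[:,1].min(),P[:,1].max())
for p,a in[((.482,-.042,.034),np.pi),((.569,.047,.134),np.pi/2),((.47,-.308,.2),.21),((.51,.29,.2),np.pi/2-.2),((.52,.35,.2),np.pi/2-.2),((.6225,-.22,.2),.2)]:
    j=inverse_kinematics(p,q(a));print(p,None if j is None else np.round(j,2))
E
```

```text
red 101 [223. 257.] z.085 [0.526 0.283] z.04 [0.527 0.292] 6.0 [10. 12.]
red 42 [234. 266.] z.085 [0.504 0.256] z.04 [0.504 0.264] 19.0 [ 5. 23.]
red 68 [450. 276.] z.085 [ 0.471 -0.306] z.04 [ 0.471 -0.318] 90.0 [ 7. 10.]
blue 62 [416. 219.] z.085 [ 0.621 -0.22 ] z.04 [ 0.626 -0.229] 90.0 [8. 8.]
blue 77 [200. 253.] z.085 [0.538 0.343] z.04 [0.54  0.355] 90.0 [12.  9.]
blue 20 [208. 268.] z.085 [0.498 0.322] z.04 [0.498 0.333] 32.0 [ 3. 11.]
handle slope deg 1.8124888850329928 y at .482 -0.037753970066622684 xmin 0.44681544406892326 disc far 0.6209497672118158 -0.09072710987307037 0.015994914874269704
(0.482, -0.042, 0.034) [-0.23  0.34  1.98 -0.    0.82 -1.8 ]
(0.569, 0.047, 0.134) [-0.04  0.34  1.66 -0.    1.14 -0.04]
(0.47, -0.308, 0.2) [-0.7   0.28  1.58 -0.    1.28  0.66]
(0.51, 0.29, 0.2) [ 0.4   0.31  1.53 -0.    1.3   0.6 ]
(0.52, 0.35, 0.2) [ 0.48  0.37  1.44 -0.    1.33  0.68]
(0.6225, -0.22, 0.2) [-0.45  0.42  1.36 -0.    1.36  0.93]
```

```bash
cat >> h.py <<'E'
def fetch(b,ab,l,al):
    gripper_to(.07,15)
    r.move_to([*b,.22],q(ab)); r.move_l([*b,.078],vel=.12)
    gripper_to(.0,15); print("grip",telemetry.current_opening(),telemetry.current_finger_force())
    r.move_l([*b,.26],vel=.2)
    print("carry",telemetry.current_opening())
    r.move_to([*l,.26],q(al)); r.move_l([*l,.12],vel=.15)
    print("guard",r.move_l([*l,.084],vel=.05,guard=6),telemetry.current_ee_pos())
    gripper_to(.05,15); r.move_l([*l,.2],vel=.15); print("t",telemetry.current_t())
E
python3 - <<'E'
from h import *
fetch((.470,-.307),.21,(.510,.290),np.pi/2-.2)
vision.snapshot("top"); 
im=vision.snapshot("scene"); cv2.imwrite("pics/s1.png",cv2.resize(im[100:340,140:480,::-1],None,fx=2,fy=2))
E
```

```text
grip 0.02173329329703343 14.999881982803345
carry 0.02226832879707937
guard False [0.51021791 0.29008074 0.08404036]
t 12.15
```

View pics/s1.png

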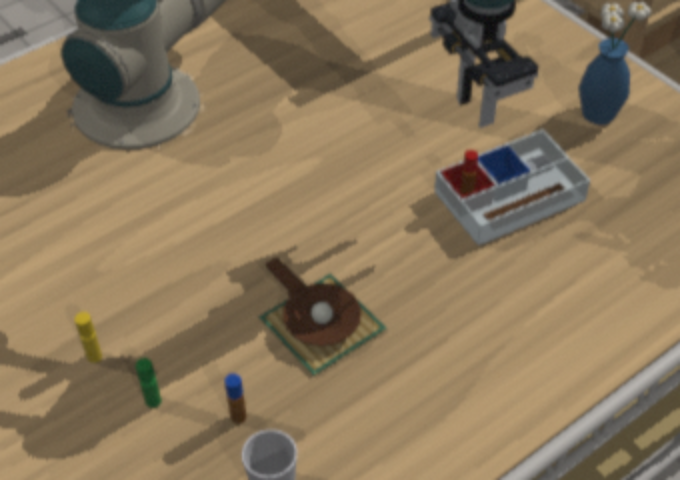

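The crop shows the red bottle upright in the red liner (470,172). The blue bottle is still standing at (235,398).

```bash
python3 - <<'E'
from h import *
fetch((.622,-.221),.2,(.522,.349),np.pi/2-.2)
r.move_l([.45,.2,.3],vel=.25)
gripper_to(.06,30)
r.move_to([.482,-.042,.26],q(np.pi))
im=vision.snapshot("scene"); cv2.imwrite("pics/s2.png",cv2.resize(im[100:340,140:480,::-1],None,fx=2,fy=2))
for t in("dish","dish_grip"): print(t,[(np.round(d["at"],3).tolist(),round(d["score"],2)) for d in models.mark_of(t,"scene")])
ms=models.regions_of("dish","scene")
P=np.array([px2w("scene",(u,v),.034)[:2] for v,u in np.argwhere(ms[0]["pixels"])])
h=P[(P[:,0]<.505)&(P[:,0]>.455)]
if len(h)>5:
    f=np.polyfit(h[:,0],h[:,1],1);print(len(h),np.degrees(np.arctan(f[0])),np.polyval(f,.482),P[:,0].min())
print(telemetry.current_joints())
E
```

```text
grip 0.021893452762544893 14.998843967914581
carry 0.021848688289268708
guard False [0.52219559 0.34909683 0.08403676]
t 23.4417
dish [([0.564, -0.037, 0.007], 0.75)]
dish_grip [([0.482, -0.039, 0.028], 0.93), ([0.566, -0.04, 0.027], 0.45)]
112 -0.9415117316344247 -0.04550666717864262 0.4485843344339595
[-2.30334200e-01  1.20814482e-01  1.63427728e+00  6.48171440e-05
  1.38646885e+00 -1.80148825e+00]
```

View pics/s2.png

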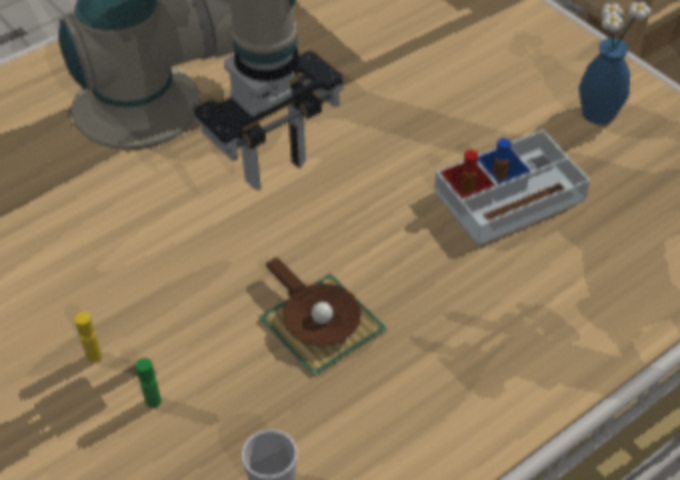

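Both bottles stand in their own liners: red at (470,172), blue at (503,160). The ball is centred in the dish at (321,313), and the gripper is above the handle.

```bash
python3 - <<'E'
from h import *
g=(.482,-.041)
r.move_l([*g,.12],vel=.12); print(r.move_l([*g,.034],vel=.06,guard=8))
for o in(.045,.034,.028,.025): gripper_to(o,5)
gripper_to(0,5); print("op",telemetry.current_opening()); gripper_to(0,50)
print(telemetry.current_opening(),telemetry.current_finger_force(),telemetry.current_wrist_force())
r.move_l([*g,.044],vel=.01); r.hold(.3)
r.move_l([*g,.134],vel=.04); r.hold(.3)
print(telemetry.current_wrist_force(),telemetry.current_torque(),telemetry.current_t(),telemetry.current_opening())
im=vision.snapshot("scene"); cv2.imwrite("pics/s3.png",cv2.resize(im[180:300,220:380,::-1],None,fx=4,fy=4))
for t in("dish","ball_center","dish_grip"): print(t,[(np.round(d["at"],3).tolist(),round(d["score"],2)) for d in models.mark_of(t,"scene")])
E
```

```text
False
op 0.021835097891771797
0.021695143106511546 49.90221619606018 [-0.55701048 -0.77351567 -0.24925117]
[ 0.39840177 -0.23257779 -1.82165255] [ 0.09114768  0.00192017 -0.0469044 ] 35.9417 0.02186744801056112
dish [([0.566, -0.041, 0.108], 0.92)]
ball_center [([0.567, -0.041, 0.126], 0.65)]
dish_grip [([0.48, -0.043, 0.128], 0.6)]
```

View pics/s3.png

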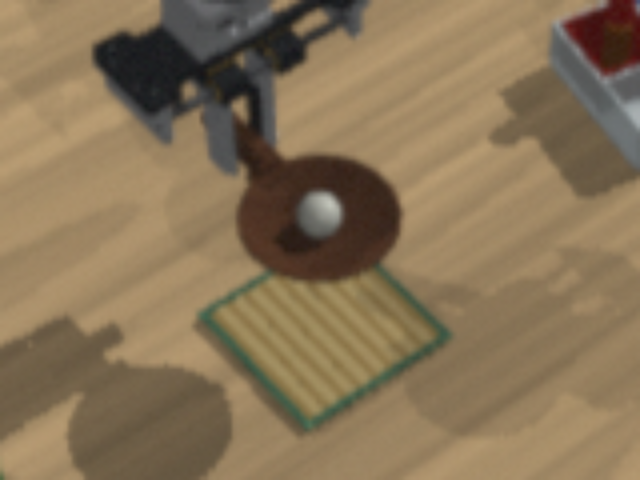

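The crop shows the dish level above the mat, ball centred at (320,214). Next is the turn about the dish's centre.

```bash
python3 - <<'E'
from h import *
c=np.array([.568,-.041]);R=.086
for i in range(1,10):
    a=np.pi-np.radians(10*i)
    r.move_l([c[0]+R*np.cos(a),c[1]+R*np.sin(a),.134],rot=q(a),vel=.025)
r.hold(1)
print(telemetry.current_t(),telemetry.current_ee_pos(),telemetry.current_finger_force())
im=vision.snapshot("scene"); cv2.imwrite("pics/s4.png",cv2.resize(im[150:300,220:420,::-1],None,fx=4,fy=4))
for t in("dish","ball_center","dish_grip","mat"): print(t,[(np.round(d["at"],3).tolist(),round(d["score"],2)) for d in models.mark_of(t,"scene")])
vision.snapshot("top")
for t in("dish","ball_center","dish_grip"): print(t,[(np.round(d["at"],3).tolist(),round(d["score"],2)) for d in models.mark_of(t,"top")])
E
```

```text
43.8917 [0.56803526 0.04500049 0.13400128] 49.90198194980621
dish [([0.568, -0.04, 0.107], 0.55)]
ball_center [([0.566, -0.044, 0.126], 0.61)]
dish_grip [([0.57, 0.045, 0.128], 0.84)]
mat [([0.567, -0.04, 0.003], 0.75)]
dish [([0.572, -0.042, 0.106], 0.64)]
ball_center [([0.568, -0.042, 0.128], 0.63)]
dish_grip []
```

View pics/s4.png

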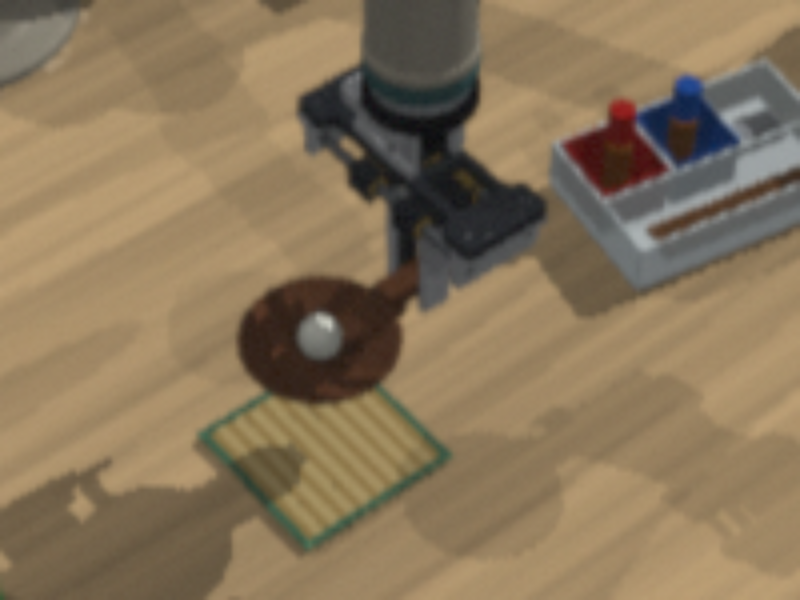

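The picture shows the dish level over the mat, with the handle towards the organiser at (400,280), away from the mirror. The ball is centred at (320,336), and both bottles stand in their liners.

```bash
python3 -c "
from plant import r
print(r.sign_off())"
```

```text
the job is handed in; nothing more can be done
None
```

The job is handed in: both bottles stand in the liners of their own colours, and the arm is holding the dish level about 100 mm above the mat, with the handle pointing away from the mirror and the ball in the middle; the hand-in returned no verdict.

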